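# Set the bevel dial and start the lock bolt of a gouge-sharpening jig

### The job

On the sharpening jig, turn the angle dial until its white pointer is on the single long mark of the scale and let go of it. Then take the crank bolt by its upright wooden grip, turn it backward (counter-clockwise from above) until the thread drops, turn it forward one full turn so that it is started in the boss, and finish there still holding the grip with the fingers closed on it. Leave the stones, gouges and other things on the bench where they are.

Things in the scene. Friction and masses are not known exactly. Their poses are not given: they have to be found in the camera images.
- jig: Grey base plate of the sharpening jig, 180 mm (its x) by 340 mm (its y), 20 mm thick, fixed; origin on the bench; x points away from the robot at yaw 0. A small sloped tool rest at its far edge reaches 60 mm above the bench. Dial on the left (+y) end, threaded boss on the right (-y) end.
- dial (a joint): Angle of the dial's black bar knob (rad), growing clockwise seen from above, range 0 to 4. It turns stiffly (0.04 N m) and stays where it is left. The white pointer line is exactly on the single long mark at 2.0; it starts 0.5 to 1.3 rad short of it, so turn it clockwise. The short marks are 0.3 rad apart.
- dial_grip (a point): On the dial's axis in the middle of the knob's grip bar, 56 mm above the bench. The bar is 44 mm long (this frame's x), 14 mm wide (y), 34 mm tall, its top 10 mm above this point; a disc 47 mm across lies 22 mm below the point. The pointer line is on the bar's -x end; the frame turns with the knob, z up.
- dial_mark (a point): Middle of the single long black mark (18 mm long, 3.5 mm wide) on the aluminium scale disc, 34 mm from the dial's axis.
- boss_top (a point): Centre of the top face of the threaded boss (dark steel cylinder 48 mm across), on the bolt's vertical axis, 66 mm above the bench. The bolt stands in it, with a crank arm (10 mm thick, 22 mm wide) on top that carries the upright grip. Within 100 mm of the axis nothing but the crank is higher than 70 mm.
- bolt (a joint): Turn of the crank bolt (rad), arbitrary zero, no stops. Grows counter-clockwise seen from above (backward); falls as it is turned clockwise (forward; right-hand thread). 0.05 N m to turn. It starts with its thread end loose on the thread start of the boss; the drop comes at an unknown 1.5 to 4.3 rad backward of the start.
- bolt_lift (a joint): Height of the bolt along its axis (m), up positive, 0 at the lip just before the drop. Pitch 10 mm. Turned backward the bolt climbs 10 mm a turn, then at the drop falls at once by 10 mm (to about -0.010, within 0.3 rad of turning) by its own weight of about 7 N; one turn forward from there takes it down to about -0.020.
- crank_grip: Upright wooden grip of the crank: cylinder 18 mm across, 44 mm tall, 45 mm off the bolt's axis; origin at its middle, 34 mm above the crank arm. It spins freely on its pin, so the hand need not turn as it leads it round, and slides on the pin (24 mm up, 10 mm down) on a 0.25 N/mm spring: held at one height it lets the bolt drop, felt as a 2 to 3 N pull down.
- gouge_a: Bystander: carving gouge lying flat, 250 mm long, round wooden handle 26 mm thick; origin under its middle, left of the jig. Leave it alone.
- gouge_b: Bystander: carving gouge lying flat, 220 mm long, left of the jig. Leave it alone.
- gouge_c: Bystander: carving gouge lying flat, 240 mm long, right of the jig. Leave it alone.
- mallet: Bystander: square wooden mallet lying down, 290 mm long, 55 mm thick, right of the jig. Leave it alone.
- slip_stone: Bystander: small flat stone 75 x 26 x 8 mm, lying on the jig's plate between dial and boss. Leave it alone.
- oil_stone: Bystander: grey sharpening stone 60 x 190 x 28 mm, beyond the jig. Leave it alone.
- tin: Bystander: plain round tin, 64 mm across, 60 mm high, right of the jig. Leave it alone.
- offcut: Bystander: pale wood offcut 90 x 70 x 30 mm, far left of the jig. Leave it alone.
- dial_base: Round aluminium scale disc of the dial, 88 mm across, 6 mm thick, fixed on the jig's plate, carrying the knob; origin at the centre of its underside, 20 mm above the bench.

How it is judged:
By the outcome, as a careful person would: the job done as asked, in the order asked, and still so for the second after the job is handed in, while the arm keeps its last pose, push and grip.
It also fails if it takes over 67 s, if anything falls off the work surface, if the arm or the gripper's body presses on something with over 40 N, if the wrist force passes 120 N, or if a joint passes its speed limit or range.

### The arm

A 7-joint arm with a two-finger parallel gripper is mounted at the origin on the work surface. World frame = base frame: x ahead of the robot, y to its left, z up, the work surface at z = 0. Lengths are in m, angles in rad, forces in N, time in s.
With the tool pointing down it reaches from about 0.4 to 0.875 m from the base axis. Payload 19.3 kg.
Tool frame: the origin (TCP) lies midway between the tips of the shut fingers; the grasp point (between the pads) lies 19 mm behind it; z points along the fingers, y is the line along which they close (so a half turn about z gives the same grasp; the last joint's range is limited). The gripper opens to 85 mm and grips with 20 to 120 N. Pads are 22 mm wide; open, the fingers measure 114 mm over their backs; the gripper's body (76 mm by 85 mm) begins 54 mm behind the grasp point. The pads swing forward as they close: fully open they stand 13 mm farther back than shut.
Start: joints at [-1.287, 0.521, -0.036, 1.599, 0.021, 1.021, -0.113], TCP at [0.217, 0.586, 0.231] pointing down, gripper open.
Joint ranges: [-2.91, 2.91], [-0.3, 2.13], [-1.5, 1.42], [0.17, 2.43], [-1.26, 4.41], [0.16, 1.93], [-2.52, 2.52]. Speed limits (rad/s): [1.89, 1.89, 2.39, 2.39, 3.01, 3.01, 3.01].

### API

Orientations are given as [roll, pitch, yaw] about the fixed x, y, z axes, in that order (R = Rz(yaw) Ry(pitch) Rx(roll)).
In Python, from workcell import * gives the robot as it stands. The module is installed in compiled form; this text tells all that it offers.
- The arm moves only by the tool play_rows, never from a script. Its argument "deltas" is a list of rows, each a list of 7 numbers: the shift along the tool's x, y, z in units of 500 mm (1.0 is 500 mm), then the turn, a rotation vector about the tool's x, y, z in units of 120 degrees (1.0 is 120 degrees), then the closure, from 0 (fully open) to 1 (shut). A call has 1 to 10 rows; each row is the pose to reach, as a shift and turn from the pose commanded when the call began, along the tool's axes at that moment; what a row does not reach only later rows make up. A row lasts 1/10 s, in which the tool goes at most 50 mm and 8.59 degrees, less where a joint would pass 70% of its speed; a pose out of reach is approached as far as the arm can. A call with a number of a shift or a turn outside -1 to 1 is refused whole. A call with a gripper value outside its range is refused whole. The fingers move at their own pace and stop on an object; "newtons" is the grip in N (left out, the last holds). Time passes only in rows, so rows that repeat a pose let the fingers close. It gives the time, the measured TCP pose, the force, the opening and the grip force at its end, in the units of the state.
- observe(): the state, without advancing time (a new reading comes with each control period).
- grab_frame(name): name is "side" or "top" or "wrist"; returns the picture (384x512x3 uint8, red, green, blue); there is no depth.
- get_calibration(name): a dict with "fovy" (degrees; the focal length in pixels is half the picture's height over the tangent of half this angle, whatever the lens; pixels are square), "cx", "cy" (the principal point, pixels), "xyz" and "rotation" of the camera in the world. Camera axes: x right, y down, z forward; pixel columns grow to the right and rows downward; lengths in m; the calibration is good to about 2 mm. A picture is of the moment at which its call begins: read the wrist's pose just before it. get_calibration takes no time and is no camera call; for the wrist camera it gives the pose at the moment of the call.
- job_done(): hands the job in; it is judged then, once.
The state is a dict: "clock": time; "qpos": joint angles; "qd": joint speeds; "joint_efforts": joint torques, N m; "position": TCP position; "tool_rot": TCP orientation; "force": force on the tool from outside, world axes, zero at the start; "moment": the same for the moment, N m; "grip_width": finger opening in m; "finger_force": force on a finger pad.
Only numpy, scipy, OpenCV 4.12 (cv2) and the standard library are available. Lean on these libraries where they do the work, as an engineer would, in place of code of your own. Each camera call takes 0.05 s, during which the arm holds its last target. There are 200 camera calls.

## Working session

There is one attempt and no reset: what is moved stays moved. The work goes in short steps, Python scripts to look and compute and a tool call to move; the robot and the scene stay as the last step left them, time stands still between calls to the robot, and variables do not carry over. Pictures are saved under pics/ and viewed, at most 10 in all, crops included, and the job is handed in when it is done.

Besides the shell and the picture viewer there is one more tool, called by a JSON object that holds its "method" and its "body", one argument or row to a line. play_rows: Moves the arm, as the interface text tells. Its arguments: {"type":"object","properties":{"deltas":{"type":"array"},"newtons":{"type":"number"}},"required":["deltas"]}

```bash
mkdir -p pics; python3 - <<'E'
from workcell import *
import cv2
s=observe();print({k:s[k] for k in('clock','position','tool_rot','force','grip_width')})
for n in('top','side'):
    c=get_calibration(n);print(n,c)
    im=grab_frame(n);cv2.imwrite(f'pics/{n}0.png',cv2.resize(im[:,:,::-1],(800,600),interpolation=cv2.INTER_CUBIC))
E
```

```text
{'clock': 0.0, 'position': array([0.21645218, 0.58596357, 0.23073733]), 'tool_rot': array([-3.14047526e+00,  7.76520275e-05,  2.78783672e+00]), 'force': array([ 0.64703952, -0.24667652,  0.29712667]), 'grip_width': 0.08504024713227151}
top {'fovy': 54.145447417433495, 'cx': 252.85657495314067, 'cy': 192.86839927639977, 'xyz': array([ 0.37248876, -0.08391465,  1.27938095]), 'rotation': array([-2.97960223,  0.02049523, -1.55101241])}
side {'fovy': 43.48722798414188, 'cx': 259.4306188470171, 'cy': 191.58380270145133, 'xyz': array([ 0.05306815, -1.16654194,  1.36949546]), 'rotation': array([-2.38045127, -0.00997191, -0.4218276 ])}
```

View pics/top0.png

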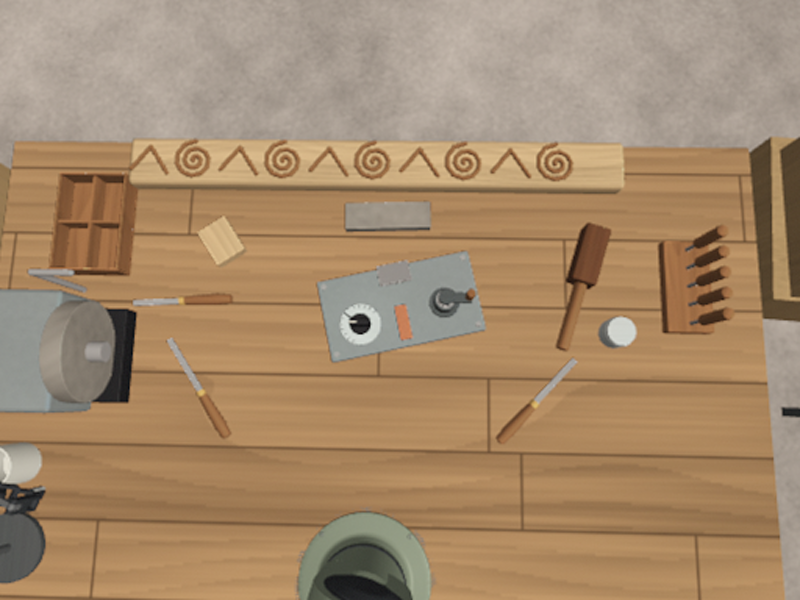

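View pics/side0.png

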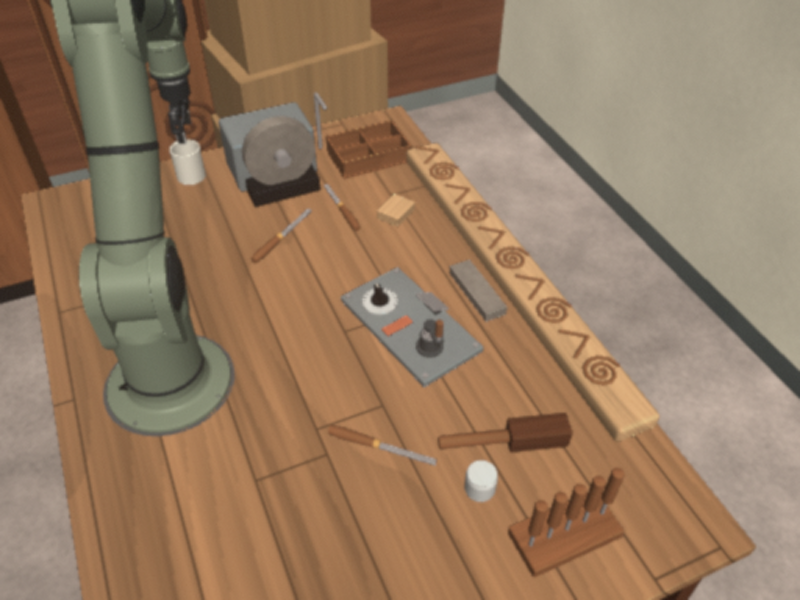

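The top view shows the dial at (360,324), the boss at (445,302), the grip top at (471,296), and plate corners at (318,283), (467,251), (485,328) and (333,361). All are in the 800 px picture.

```bash
cat >h.py <<'E'
from workcell import *
import numpy as np, cv2
from scipy.spatial.transform import Rotation as R
def Rm(r): return R.from_euler('xyz',r).as_matrix()
def ray(c,u,v,z):
    f=192/np.tan(np.radians(c['fovy']/2)); d=Rm(c['rotation'])@np.array([(u-c['cx'])/f,(v-c['cy'])/f,1])
    o=np.array(c['xyz']); return o+d*(z-o[2])/d[2]
def proj(c,p):
    f=192/np.tan(np.radians(c['fovy']/2)); q=Rm(c['rotation']).T@(np.array(p)-c['xyz']); return q[:2]/q[2]*f+[c['cx'],c['cy']]
def rel(p,yaw_or_rot):  # world target (pos, R) -> units in the present tool frame
    s=observe(); T=Rm(s['tool_rot']); Rt=yaw_or_rot
    return np.round(np.r_[T.T@(np.array(p)-s['position'])/.5, R.from_matrix(T.T@Rt).as_rotvec()/np.radians(120)],4)
def down(yaw): return Rm([np.pi,0,yaw])
E
python3 - <<'E'
from h import *
k=800/512
c=get_calibration('top')
P=[ray(c,(u+.5)/k-.5,(v+.5)/k-.5,.02) for u,v in[(318,283),(467,251),(485,328),(333,361)]]
for p in P:print(p.round(4))
print([np.linalg.norm(P[i]-P[i-1]).round(4) for i in range(4)])
for n,u,v,z in[('dial',360,324,.03),('boss',445,302,.07),('grip',471,296,.12)]:
    p=ray(c,u/k,v/k,z);print(n,p.round(4))
s=get_calibration('side')
for u,v,z in[(379,297,.03),(431,343,.066),(438,325,.12)]: print('side',ray(s,u/k,v/k,z).round(4))
print(get_calibration('wrist'))
E
```

```text
[0.6164 0.1164 0.02  ]
[ 0.6932 -0.2094  0.02  ]
[ 0.5235 -0.2481  0.02  ]
[0.4467 0.0771 0.02  ]
[np.float64(0.1742), np.float64(0.3347), np.float64(0.1741), np.float64(0.3342)]
dial [0.5257 0.0201 0.03  ]
boss [ 0.57   -0.1593  0.07  ]
grip [ 0.5748 -0.208   0.12  ]
side [0.5314 0.0256 0.03  ]
side [ 0.5707 -0.187   0.066 ]
side [ 0.5861 -0.1866  0.12  ]
{'fovy': 71.99191857562658, 'cx': 254.50698745997096, 'cy': 188.3942284660016, 'xyz': array([0.15174345, 0.60984843, 0.37394881]), 'rotation': array([2.86394880e+00, 9.03295387e-04, 1.21630203e+00])}
```

```bash
python3 -c "
from h import *
print(rel([.55,.0,.27],down(1.61)), observe()['qpos'])"
```

```text
[-1.0318e+00 -8.6840e-01 -7.7400e-02 -4.0000e-04  3.0000e-04  5.6240e-01] [-1.28722447  0.52195227 -0.03630905  1.59994186  0.02121478  1.0211136
 -0.11279808]
```

{"method": "play_rows", "body": {
  "deltas": [
    [-0.8,-0.67,-0.07,0,0,0.44,0],
    [-0.8,-0.67,-0.07,0,0,0.44,0],
    [-0.8,-0.67,-0.07,0,0,0.44,0],
    [-0.8,-0.67,-0.07,0,0,0.44,0],
    [-0.8,-0.67,-0.07,0,0,0.44,0],
    [-0.8,-0.67,-0.07,0,0,0.44,0],
    [-0.8,-0.67,-0.07,0,0,0.44,0],
    [-0.8,-0.67,-0.07,0,0,0.44,0],
    [-0.8,-0.67,-0.07,0,0,0.44,0],
    [-0.8,-0.67,-0.07,0,0,0.44,0]
  ]
}}

```text
clock: 1.1
position: [0.4649, 0.1514, 0.265]
tool_rot: [3.142, -0.0, 1.867]
force: [1.6, 1.2, 0.2]
grip_width: 0.0857
finger_force: 0.0
```

```bash
python3 -c "
from h import *
print(rel([.55,.0,.27],down(1.61)), observe()['qpos'],observe()['position'])"
```

```text
[-3.393e-01  7.460e-02 -1.010e-02  0.000e+00 -1.000e-04  1.225e-01] [-0.71009322  0.27551423  0.33878045  1.92192484 -0.11060462  0.96187816
 -0.02403626] [0.46486135 0.15138902 0.26496228]
```

{"method": "play_rows", "body": {
  "deltas": [
    [-0.1,0.022,-0.01,0,0,0.05,0],
    [-0.2,0.044,-0.01,0,0,0.09,0],
    [-0.28,0.06,-0.01,0,0,0.1225,0],
    [-0.34,0.075,-0.01,0,0,0.1225,0],
    [-0.34,0.075,-0.01,0,0,0.1225,0],
    [-0.34,0.075,-0.01,0,0,0.1225,0]
  ]
}}

```text
clock: 1.7
position: [0.5495, 0.0012, 0.2693]
tool_rot: [-3.141, 0.0, 1.609]
force: [-0.9, 0.8, -0.0]
grip_width: 0.0855
finger_force: 0.0
```

```bash
python3 - <<'E'
from h import *
s=observe();print(s['position'],s['tool_rot'],s['qpos'])
c=get_calibration('wrist');np.save('c1.npy',c,allow_pickle=True)
im=grab_frame('wrist');cv2.imwrite('pics/w1.png',cv2.resize(im[:,:,::-1],(800,600),interpolation=cv2.INTER_CUBIC)); cv2.imwrite('pics/w1raw.png',im[:,:,::-1])
for p in[(.5257,.0201,.03),(.57,-.16,.07),(.575,-.208,.12)]:print(proj(c,p)*800/512)
E
```

```text
[0.54952276 0.00118993 0.26933944] [-3.14065758e+00  1.70608717e-04  1.60860169e+00] [-0.44051475  0.38947549  0.44626341  1.77289777 -0.19290419  1.0234002
  0.11546339]
[372.49434201 232.23605837]
[412.70200598 429.24718032]
[417.8166784  511.66743346]
```

View pics/w1.png

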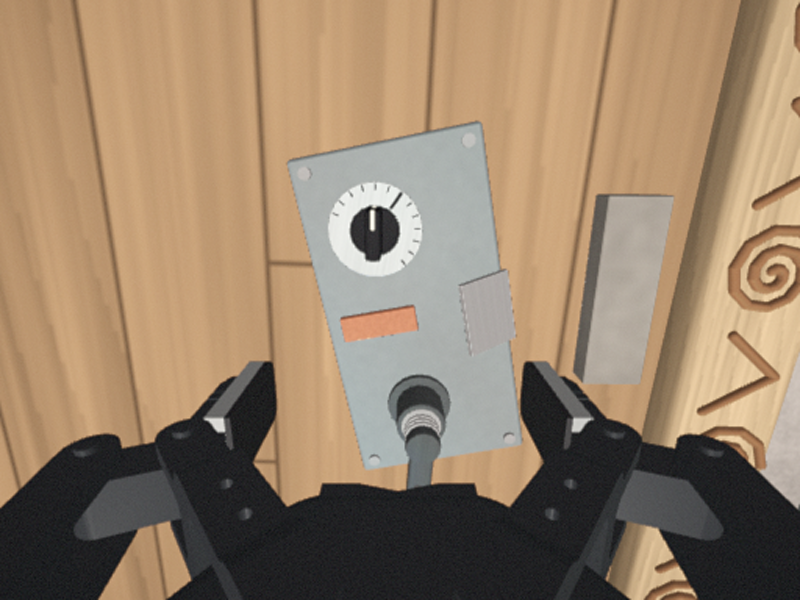

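The scale disc is at about (375,230), the pointer points up at (373,217), and the long mark is at (396,200). The boss is at (420,395). I'll enlarge the dial.

```bash
python3 - <<'E'
import cv2
im=cv2.imread('pics/w1raw.png');cv2.imwrite('pics/w1d.png',cv2.resize(im[110:185,200:280],(800,750)[:1]+(750,),interpolation=cv2.INTER_CUBIC)[:600])
E
```

```text
(no output)
```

View pics/w1d.png

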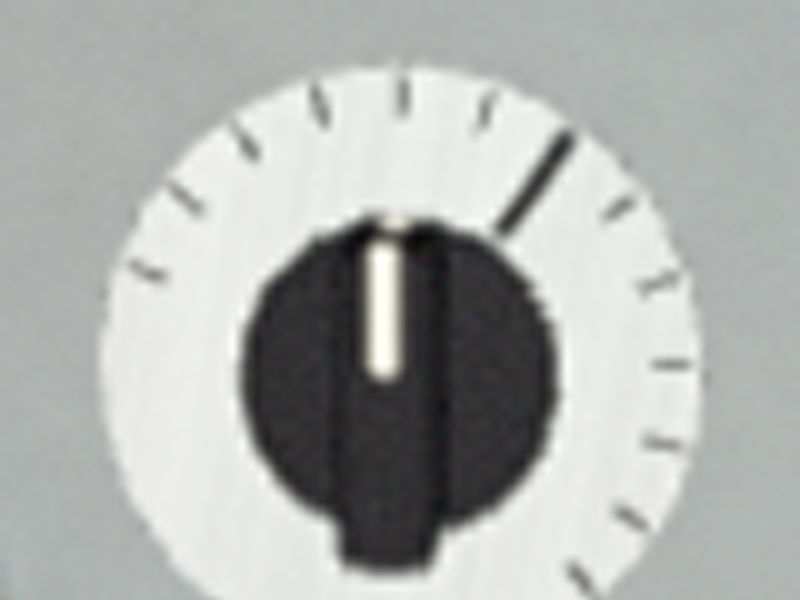

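The scale disc is centred at crop (401,366). The pointer line runs (383,378) to (383,240) on the bar top, and the long mark runs (498,235) to (572,132).

```bash
python3 - <<'E'
from h import *
c=np.load('c1.npy',allow_pickle=True).item()
g=lambda u,v,z: ray(c,200+u/10-.45,110+v/10-.45,z)
ctr=[g(u,v,.026)[:2] for u,v in[(100,366),(702,366),(401,65)]];C=(ctr[0]+ctr[1])/2
print('C',C,np.linalg.norm(ctr[0]-ctr[1])/2,np.linalg.norm(ctr[2]-C))
a=g(383,378,.066);b=g(383,240,.066);m=g(498,235,.026);n=g(572,132,.026)
an=lambda d:np.arctan2(d[1],d[0])
print('ptr',a,b,an(b-a),an(b[:2]-C),'mark',an(n-m),an((m+n)[:2]/2-C),np.linalg.norm((m+n)[:2]/2-C))
k=512/800
# boss in wrist picture (ellipse centre of top face)
print('boss',ray(c,420*k-.2,402*k-.2,.066))
E
```

```text
C [0.52721522 0.02323987] 0.043779555106726764 0.042231215951167834
ptr [0.5270063 0.0264705 0.066    ] [0.52665561 0.04415695 0.066     ] 1.5906218956887246 1.597543741134826 mark 0.9724604849966599 0.9619105665190858 0.032401959704179
boss [ 0.5754378  -0.13269794  0.066     ]
```

```bash
python3 -c "
from h import *
print(rel([.5273,.0235,.041],down(1.594)))"
```

```text
[ 4.440e-02 -4.200e-02  4.569e-01 -4.000e-04 -1.000e-04  7.700e-03]
```

{"method": "play_rows", "body": {
  "deltas": [
    [0.02,-0.02,0.08,0,0,0.007,0],
    [0.044,-0.042,0.17,0,0,0.007,0.3],
    [0.044,-0.042,0.26,0,0,0.007,0.3],
    [0.044,-0.042,0.34,0,0,0.007,0.3],
    [0.044,-0.042,0.4,0,0,0.007,0.3],
    [0.044,-0.042,0.44,0,0,0.007,0.3],
    [0.044,-0.042,0.457,0,0,0.007,0.3],
    [0.044,-0.042,0.457,0,0,0.007,0.3]
  ],
  "newtons": 40
}}

```text
clock: 2.55
position: [0.5273, 0.0234, 0.0408]
tool_rot: [-3.14, -0.0, 1.596]
force: [0.0, -0.2, 1.3]
grip_width: 0.0601
finger_force: 0.0
```

```bash
python3 -c "
from h import *
print(rel([.5273,.0235,.041],down(1.594)))"
```

```text
[ 0.0001  0.0001 -0.0004 -0.0007 -0.      0.001 ]
```

{"method": "play_rows", "body": {
  "deltas": [
    [0,0,0,0,0,0,1],
    [0,0,0,0,0,0,1],
    [0,0,0,0,0,0,1],
    [0,0,0,0,0,0,1],
    [0,0,0,0,0,0,1],
    [0,0,0,0,0,0,1],
    [0,0,0,0,0,0,1]
  ],
  "newtons": 30
}}

```text
clock: 3.25
position: [0.5272, 0.0229, 0.0421]
tool_rot: [-3.141, -0.001, 1.595]
force: [-8.1, 1.1, 16.3]
grip_width: 0.0136
finger_force: 32.1
```

```bash
python3 -c "
from h import *
print(rel([.5273,.0235,.041],down(1.594)),observe()['force'],observe()['moment'])"
```

```text
[ 0.0012  0.0003  0.0022 -0.0005 -0.0003  0.0005] [-8.09709976  1.12517826 16.34512446] [ 0.165742    1.89065655 -0.00545306]
```

{"method": "play_rows", "body": {
  "deltas": [
    [0,-0.002,-0.006,0,0,0,1],
    [0,-0.002,-0.006,0,0,0,1],
    [0,-0.002,-0.006,0,0,0.05,1],
    [0,-0.002,-0.006,0,0,0.1,1],
    [0,-0.002,-0.006,0,0,0.15,1],
    [0,-0.002,-0.006,0,0,0.2,1],
    [0,-0.002,-0.006,0,0,0.25,1],
    [0,-0.002,-0.006,0,0,0.3,1],
    [0,-0.002,-0.006,0,0,0.3,1],
    [0,-0.002,-0.006,0,0,0.3,1]
  ]
}}

```text
clock: 4.25
position: [0.5272, 0.0228, 0.044]
tool_rot: [3.141, 0.0, 0.967]
force: [8.1, -1.4, -20.3]
grip_width: 0.0132
finger_force: 32.3
```

```bash
python3 - <<'E'
from h import *
s=observe();print(s['tool_rot'],s['moment'],s['qpos'])
E
```

```text
[3.14061720e+00 7.55955166e-05 9.66788920e-01] [-0.1868001  -1.3863717  -0.01981512] [-0.4725521   0.71413729  0.4436734   2.00337111 -0.57001473  0.54653847
 -0.23094667]
```

{"method": "play_rows", "body": {
  "deltas": [
    [0,0,0,0,0,0,0.5],
    [0,0,0,0,0,0,0.3],
    [0,0,0,0,0,0,0.2],
    [0,0,-0.06,0,0,0,0.0],
    [0,0,-0.15,0,0,0,0],
    [0,0,-0.24,0,0,0,0],
    [0,0,-0.34,0,0,0,0],
    [0,0,-0.44,0,0,0,0],
    [0,0,-0.48,0,0,0,0],
    [0,0,-0.48,0,0,0,0]
  ]
}}

```text
clock: 5.25
position: [0.5279, 0.0228, 0.2873]
tool_rot: [3.139, -0.004, 0.967]
force: [-0.3, -1.2, -0.4]
grip_width: 0.0856
finger_force: 0.0
```

```bash
python3 -c "
from h import *
print(rel([.5,-.06,.30],down(0.1)))"
```

```text
[-1.678e-01  4.810e-02 -2.610e-02  4.000e-04 -2.500e-03  4.139e-01]
```

{"method": "play_rows", "body": {
  "deltas": [
    [-0.05,0.01,-0.01,0,0,0.06,0],
    [-0.1,0.03,-0.02,0,0,0.12,0],
    [-0.14,0.04,-0.026,0,0,0.18,0],
    [-0.168,0.048,-0.026,0,0,0.24,0],
    [-0.168,0.048,-0.026,0,0,0.3,0],
    [-0.168,0.048,-0.026,0,0,0.36,0],
    [-0.168,0.048,-0.026,0,0,0.414,0],
    [-0.168,0.048,-0.026,0,0,0.414,0],
    [-0.168,0.048,-0.026,0,0,0.414,0]
  ]
}}

```text
clock: 6.15
position: [0.4987, -0.06, 0.2968]
tool_rot: [3.141, 0.001, 0.103]
force: [0.4, -0.2, -0.5]
grip_width: 0.0856
finger_force: 0.0
```

```bash
python3 - <<'E'
from h import *
s=observe();print(s['position'],s['tool_rot'],s['qpos'])
c=get_calibration('wrist');np.save('c2.npy',c,allow_pickle=True)
im=grab_frame('wrist');cv2.imwrite('pics/w2raw.png',im[:,:,::-1])
u,v=proj(c,(.5273,.0235,.03));a,b=proj(c,(.575,-.16,.09));print(u,v,a,b)
u,v,a,b=map(int,(u,v,a,b));f=lambda x,y,h:im[max(y-h,0):y+h,max(x-h,0):x+h,::-1]
x0=max(u-35,0);y0=max(v-35,0);x1=max(a-75,0);y1=max(b-75,0);print(x0,y0,x1,y1)
d=cv2.resize(im[y0:y0+70,x0:x0+50+0*1+20,::-1],(400,400),interpolation=cv2.INTER_CUBIC)
e=cv2.resize(im[y1:y1+150,x1:x1+150,::-1],(400,400),interpolation=cv2.INTER_CUBIC)
cv2.imwrite('pics/w2.png',np.hstack([d,e]))
E
```

```text
[ 0.49868082 -0.06001043  0.29678667] [3.14135401e+00 7.91660201e-04 1.03061385e-01] [-0.73476234  0.39235839  0.99186695  1.86546265 -0.37005336  1.08373814
 -1.06754128]
201.75363862850105 135.29924691856115 338.24244964656043 116.32949642538799
166 100 263 41
```

View pics/w2.png

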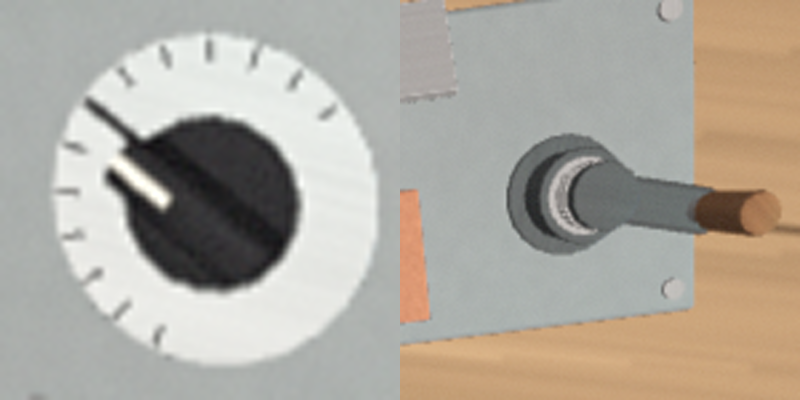

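The left crop shows the pointer line running (167,203) to (118,162), nearly parallel with the mark at (138,143) to (88,101). In the right crop the boss is at about (569,194), with the crank towards the right and the grip top at (760,213).

```bash
python3 - <<'E'
from h import *
c=np.load('c2.npy',allow_pickle=True).item()
g=lambda u,v,z: ray(c,166+(u+.5)*.175-.5,100+(v+.5)*.175-.5,z)[:2]
C=(g(53,199,.026)+g(378,199,.026))/2; C2=(g(215,30,.026)+g(215,367,.026))/2
C=np.array([C2[0],C[1]]);print('C',C,C2)
a=g(167,203,.066);b=g(118,162,.066);m=g(138,143,.026);n=g(88,101,.026)
an=lambda d:np.arctan2(d[1],d[0])
print('ptr',an(b-a),an(b-C),a,b,'mark',an(n-m),an((m+n)/2-C))
h=lambda u,v,z: ray(c,263+(u-400+.5)*.375-.5,41+(v+.5)*.375-.5,z)
B=h(569,194,.066);print('boss',B,np.linalg.norm(h(569,134,.066)-h(569,254,.066)))
ct=get_calibration('top');cs=get_calibration('side');k=.64
for z in(.11,.12,.13,.14,.15,.16):
    p=h(760,213,z);q=ray(ct,471.5*k-.5,295*k-.5,z);print(z,p[:2].round(4),q[:2].round(4),np.linalg.norm(p-B*[1,1,0]-[0,0,z]).round(4), (proj(cs,p)/k).round(1))
E
```

```text
C [0.52725621 0.02194477] [0.52725621 0.02201912]
ptr 0.9588661479462233 0.9665461339802366 [0.53018306 0.0263852 ] [0.53872657 0.03855898] mark 0.9601557574154828 0.9870003663349357
boss [ 0.57749647 -0.15012266  0.066     ] 0.059111087775988634
0.11 [ 0.5771 -0.2263] [ 0.5802 -0.2085] 0.0762 [442.1 341.6]
0.12 [ 0.5768 -0.2211] [ 0.5784 -0.2074] 0.071 [441.1 337. ]
0.13 [ 0.5766 -0.2158] [ 0.5767 -0.2064] 0.0657 [440.1 332.4]
0.14 [ 0.5763 -0.2106] [ 0.5749 -0.2053] 0.0605 [439.2 327.8]
0.15 [ 0.5761 -0.2053] [ 0.5731 -0.2042] 0.0552 [438.2 323.1]
0.16 [ 0.5758 -0.2001] [ 0.5713 -0.2032] 0.05 [437.2 318.4]
```

```bash
python3 -c "
from h import *
print(rel([.49,-.18,.25],down(0.1)))"
```

```text
[-4.200e-02  2.369e-01  9.390e-02  0.000e+00  2.000e-04  1.400e-03]
```

{"method": "play_rows", "body": {
  "deltas": [
    [-0.02,0.08,0.03,0,0,0,0],
    [-0.042,0.16,0.06,0,0,0,0],
    [-0.042,0.237,0.094,0,0,0,0],
    [-0.042,0.237,0.094,0,0,0,0],
    [-0.042,0.237,0.094,0,0,0,0]
  ]
}}

```text
clock: 6.7
position: [0.4893, -0.181, 0.2499]
tool_rot: [-3.141, 0.001, 0.099]
force: [-0.5, 0.1, 0.6]
grip_width: 0.0854
finger_force: 0.0
```

```bash
python3 - <<'E'
from h import *
c=get_calibration('wrist');np.save('c3.npy',c,allow_pickle=True);print(c['xyz'],observe()['position'])
im=grab_frame('wrist')
a,b=proj(c,(.573,-.18,.09));x=int(a)-70;y=max(int(b)-52,0);print(x,y)
cv2.imwrite('pics/w3.png',cv2.resize(im[y:y+105,x:x+140,::-1],(800,600),interpolation=cv2.INTER_CUBIC))
E
```

```text
[ 0.55911605 -0.17455463  0.39304146] [ 0.48930926 -0.18102574  0.24992016]
190 48
```

View pics/w3.png

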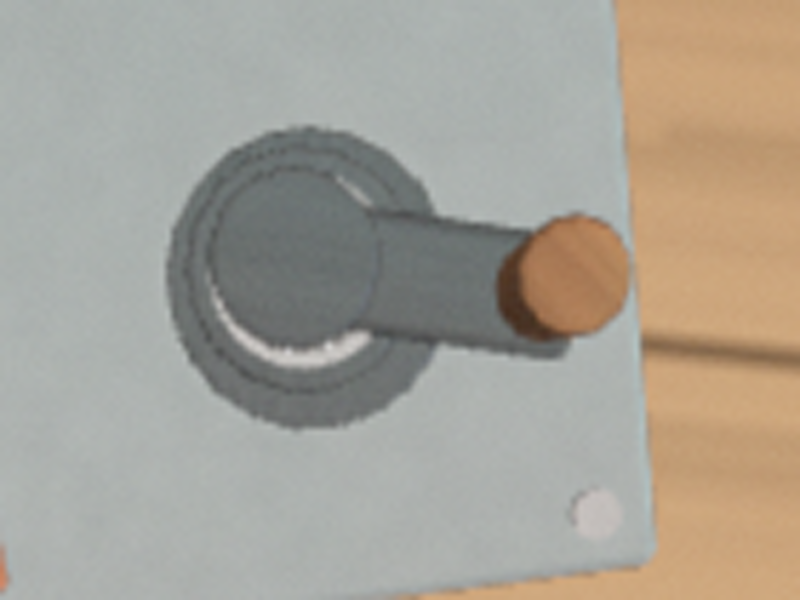

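The grip top is at (575,274), the hub top at (295,257), and the boss ring is centred at about (310,268).

```bash
python3 - <<'E'
from h import *
c=np.load('c3.npy',allow_pickle=True).item();k=7/40
h=lambda u,v,z: ray(c,190+(u+.5)*k-.5,48+(v+.5)*k-.5,z)[:2]
for n,u,v,z in[('flange',318,278,.03),('ring',310,268,.066),('hub',295,257,.095),('hub',295,257,.105),('grip',575,274,.15),('grip',575,274,.145),('gripbase',555,285,.106)]:print(n,z,h(u,v,z))
E
```

```text
flange 0.03 [ 0.57843838 -0.16041982]
ring 0.066 [ 0.57828779 -0.16002243]
hub 0.095 [ 0.57823797 -0.15836666]
hub 0.105 [ 0.57759638 -0.15890981]
grip 0.15 [ 0.57646284 -0.2039378 ]
grip 0.145 [ 0.57681971 -0.20454229]
gripbase 0.106 [ 0.57739486 -0.20592868]
```

```bash
python3 -c "
from h import *
print(rel([.5766,-.2045,.112],down(0.1)))"
```

```text
[ 1.679e-01  6.650e-02  2.764e-01 -2.000e-04  1.000e-04  3.000e-04]
```

{"method": "play_rows", "body": {
  "deltas": [
    [0.08,0.033,0,0,0,0,0.2],
    [0.168,0.0665,0,0,0,0,0.2],
    [0.168,0.0665,0,0,0,0,0.2],
    [0.168,0.0665,0.08,0,0,0,0.2],
    [0.168,0.0665,0.16,0,0,0,0.2],
    [0.168,0.0665,0.23,0,0,0,0.2],
    [0.168,0.0665,0.276,0,0,0,0.2],
    [0.168,0.0665,0.276,0,0,0,0.2],
    [0.168,0.0665,0.276,0,0,0,0.2]
  ]
}}

```text
clock: 7.65
position: [0.5772, -0.204, 0.1133]
tool_rot: [3.141, -0.0, 0.101]
force: [-0.1, -0.7, 0.1]
grip_width: 0.0683
finger_force: 0.0
```

```bash
python3 - <<'E'
from h import *
s=observe();print(rel([.5766,-.2045,.112],down(0.1)),s['force'])
c=get_calibration('wrist')
im=grab_frame('wrist');cv2.imwrite('pics/w4.png',im[:,:,::-1])
E
```

```text
[-0.0013  0.0009  0.0025  0.0001 -0.0002  0.0007] [-0.06176509 -0.67922146  0.06770176]
```

View pics/w4.png

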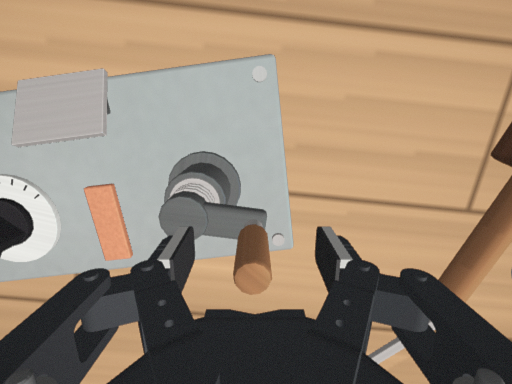

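The grip top, at (252,277), sits midway between the fingers, so I'll close.

{"method": "play_rows", "body": {
  "deltas": [
    [0,0,0,0,0,0,1],
    [0,0,0,0,0,0,1],
    [0,0,0,0,0,0,1],
    [0,0,0,0,0,0,1],
    [0,0,0,0,0,0,1],
    [0,0,0,0,0,0,1],
    [0,0,0,0,0,0,1]
  ],
  "newtons": 40
}}

```text
clock: 8.4
position: [0.5768, -0.2032, 0.1121]
tool_rot: [-3.139, 0.0, 0.101]
force: [-0.8, 8.9, 0.0]
grip_width: 0.0169
finger_force: 39.4
```

```bash
python3 - <<'E'
from h import *
# circle table, tool yaw .1, counterclockwise: units of 0.5 m for consecutive arc chunks
A=np.array([.578,-.160]);r=.045
T=np.array([[np.cos(.1),np.sin(.1)],[np.sin(.1),-np.cos(.1)]])
p0=np.array([.5770,-.2045]);t0=np.arctan2(*(p0-A)[::-1]);print(t0,observe()['position'],observe()['force'],observe()['grip_width'])
for i in range(0,26): 
    t=t0+.25*i;d=T@(r*np.array([np.cos(t)-np.cos(t0),np.sin(t)-np.sin(t0)]))/.5;print(i,round(.25*i,2),d.round(4))
E
```

```text
-1.593264455380722 [ 0.5767802  -0.20318363  0.11213802] [-0.75144125  8.85906676  0.04218043] 0.01686191413645032
0 0.0 [0. 0.]
1 0.25 [ 0.0224 -0.0001]
2 0.5 [ 0.0442 -0.0057]
3 0.75 [ 0.0638 -0.0165]
4 1.0 [ 0.0802 -0.0318]
5 1.25 [ 0.0923 -0.0507]
6 1.5 [ 0.0993 -0.072 ]
7 1.75 [ 0.1008 -0.0944]
8 2.0 [ 0.0968 -0.1165]
9 2.25 [ 0.0874 -0.1369]
10 2.5 [ 0.0733 -0.1543]
11 2.75 [ 0.0552 -0.1677]
12 3.0 [ 0.0345 -0.1762]
13 3.25 [ 0.0123 -0.1793]
14 3.5 [-0.01   -0.1768]
15 3.75 [-0.031  -0.1689]
16 4.0 [-0.0494 -0.156 ]
17 4.25 [-0.064 -0.139]
18 4.5 [-0.074  -0.1189]
19 4.75 [-0.0787 -0.097 ]
20 5.0 [-0.0778 -0.0745]
21 5.25 [-0.0714 -0.053 ]
22 5.5 [-0.0598 -0.0338]
23 5.75 [-0.0439 -0.018 ]
24 6.0 [-0.0245 -0.0066]
25 6.25 [-0.003  -0.0004]
```

{"method": "play_rows", "body": {
  "deltas": [
    [0,-0.0025,0,0,0,0,1],
    [0.0224,-0.0026,0,0,0,0,1],
    [0.0442,-0.0082,0,0,0,0,1],
    [0.0442,-0.0082,0,0,0,0,1],
    [0.0442,-0.0082,0,0,0,0,1]
  ]
}}

```text
clock: 8.9
position: [0.5985, -0.1983, 0.1123]
tool_rot: [-3.142, -0.0, 0.1]
force: [1.4, 2.7, 1.1]
grip_width: 0.017
finger_force: 39.7
```

{"method": "play_rows", "body": {
  "deltas": [
    [0.0196,-0.0108,0,0,0,0,1],
    [0.036,-0.0261,0,0,0,0,1],
    [0.036,-0.0261,0,0,0,0,1],
    [0.036,-0.0261,0,0,0,0,1]
  ]
}}

```text
clock: 9.3
position: [0.6153, -0.1835, 0.1124]
tool_rot: [3.141, -0.001, 0.1]
force: [2.2, 0.4, 0.7]
grip_width: 0.017
finger_force: 39.7
```

{"method": "play_rows", "body": {
  "deltas": [
    [0.0121,-0.0189,0,0,0,0,1],
    [0.0191,-0.0402,0,0,0,0,1],
    [0.0191,-0.0402,0,0,0,0,1],
    [0.0191,-0.0402,0,0,0,0,1]
  ]
}}

```text
clock: 9.7
position: [0.6229, -0.1626, 0.1125]
tool_rot: [3.142, -0.001, 0.1]
force: [6.5, 1.5, 0.9]
grip_width: 0.0166
finger_force: 39.8
```

{"method": "play_rows", "body": {
  "deltas": [
    [0.0015,-0.0224,0,0,0,0,1],
    [-0.0025,-0.0445,0,0,0,0,1],
    [-0.0025,-0.0445,0,0,0,0,1],
    [-0.0025,-0.0445,0,0,0,0,1]
  ]
}}

```text
clock: 10.1
position: [0.6194, -0.1403, 0.1125]
tool_rot: [-3.141, -0.001, 0.1]
force: [6.1, 4.8, 1.3]
grip_width: 0.0167
finger_force: 39.9
```

```bash
python3 - <<'E'
from h import *
s=observe();print(s['force'],s['position'])
E
```

```text
[6.05403192 4.75846867 1.25806467] [ 0.61940054 -0.14026266  0.11247096]
```

{"method": "play_rows", "body": {
  "deltas": [
    [-0.0074,-0.0219,0,0,0,0,1],
    [-0.0215,-0.0393,0,0,0,0,1],
    [-0.0215,-0.0393,0,0,0,0,1],
    [-0.0215,-0.0393,0,0,0,0,1]
  ]
}}

```text
clock: 10.5
position: [0.6059, -0.1226, 0.1122]
tool_rot: [-3.141, 0.001, 0.099]
force: [-0.8, 1.9, 1.4]
grip_width: 0.0169
finger_force: 39.9
```

{"method": "play_rows", "body": {
  "deltas": [
    [-0.0181,-0.0134,0,0,0,0,1],
    [-0.0388,-0.0219,0,0,0,0,1],
    [-0.0388,-0.0219,0,0,0,0,1],
    [-0.0388,-0.0219,0,0,0,0,1]
  ]
}}

```text
clock: 10.9
position: [0.5858, -0.1137, 0.1122]
tool_rot: [-3.141, 0.001, 0.099]
force: [-1.8, 0.8, -0.9]
grip_width: 0.0164
finger_force: 39.9
```

{"method": "play_rows", "body": {
  "deltas": [
    [-0.0111,-0.002,0,0,0,0,1],
    [-0.0222,-0.0031,0,0,0,0,1],
    [-0.0222,-0.0031,0,0,0,0,1],
    [-0.0222,-0.0031,0,0,0,0,1]
  ]
}}

```text
clock: 11.3
position: [0.5742, -0.1132, 0.1122]
tool_rot: [3.142, 0.001, 0.099]
force: [-1.4, -0.9, -1.6]
grip_width: 0.0168
finger_force: 39.9
```

```bash
python3 - <<'E'
from h import *
s=observe();print(s['force'],s['position'])
c=get_calibration('wrist')
im=grab_frame('wrist');cv2.imwrite('pics/w5.png',im[:,:,::-1])
cv2.imwrite('pics/s5.png',cv2.resize(grab_frame('side')[180:240,230:310,::-1],(800,600),interpolation=cv2.INTER_CUBIC))
for i in range(6): grab_frame('top');print(observe()['force'].round(2))
E
```

```text
[-1.42473826 -0.92810773 -1.58311232] [ 0.57421155 -0.11319504  0.11222994]
[-2.13 -2.53 -0.26]
[-1.94 -2.42 -0.51]
[-1.89 -2.62 -0.71]
[-1.5  -2.38 -0.79]
[-1.72 -3.18 -0.95]
[-1.54 -3.82 -1.27]
```

View pics/w5.png

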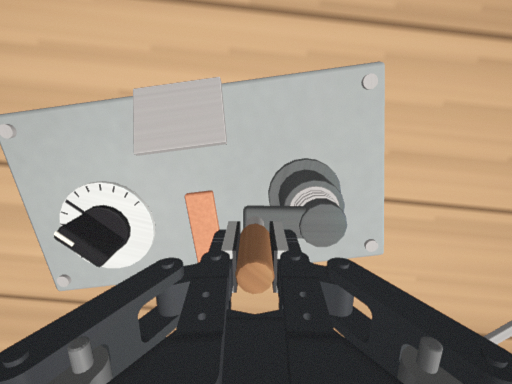

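The drop shows both ways: the grip now stands off the arm with the pin visible at (256,225), and Fz went from +1.4 to about -1 N. I'll plan the forward turn next.

```bash
python3 - <<'E'
from h import *
r=.045;T=np.array([[np.cos(.1),np.sin(.1)],[np.sin(.1),-np.cos(.1)]])
t=1.657-np.linspace(0,6.75,33)
P=np.c_[(T@(r*np.array([np.cos(t),np.sin(t)]))).T/.5,np.linspace(0,.02,33)]
for k in range(4):
    print([[*(P[8*k+j]-P[8*k]).round(4).tolist(),0,0,0,1] for j in range(1,9)])
E
```

```text
[[0.0188, 0.0023, 0.0006, 0, 0, 0, 1], [0.0367, 0.0084, 0.0012, 0, 0, 0, 1], [0.053, 0.0182, 0.0019, 0, 0, 0, 1], [0.0668, 0.0311, 0.0025, 0, 0, 0, 1], [0.0776, 0.0467, 0.0031, 0, 0, 0, 1], [0.085, 0.0641, 0.0038, 0, 0, 0, 1], [0.0885, 0.0828, 0.0044, 0, 0, 0, 1], [0.088, 0.1017, 0.005, 0, 0, 0, 1]]
[[-0.0044, 0.0184, 0.0006, 0, 0, 0, 1], [-0.0126, 0.0355, 0.0013, 0, 0, 0, 1], [-0.0242, 0.0505, 0.0019, 0, 0, 0, 1], [-0.0387, 0.0627, 0.0025, 0, 0, 0, 1], [-0.0554, 0.0717, 0.0031, 0, 0, 0, 1], [-0.0736, 0.0769, 0.0038, 0, 0, 0, 1], [-0.0925, 0.0782, 0.0044, 0, 0, 0, 1], [-0.1113, 0.0756, 0.005, 0, 0, 0, 1]]
[[-0.0178, -0.0065, 0.0006, 0, 0, 0, 1], [-0.0338, -0.0167, 0.0012, 0, 0, 0, 1], [-0.0473, -0.0299, 0.0019, 0, 0, 0, 1], [-0.0578, -0.0457, 0.0025, 0, 0, 0, 1], [-0.0647, -0.0634, 0.0031, 0, 0, 0, 1], [-0.0678, -0.082, 0.0038, 0, 0, 0, 1], [-0.0669, -0.101, 0.0044, 0, 0, 0, 1], [-0.0621, -0.1193, 0.005, 0, 0, 0, 1]]
[[0.0086, -0.0169, 0.0006, 0, 0, 0, 1], [0.0205, -0.0316, 0.0013, 0, 0, 0, 1], [0.0352, -0.0435, 0.0019, 0, 0, 0, 1], [0.0521, -0.0521, 0.0025, 0, 0, 0, 1], [0.0705, -0.0569, 0.0031, 0, 0, 0, 1], [0.0894, -0.0578, 0.0038, 0, 0, 0, 1], [0.1081, -0.0547, 0.0044, 0, 0, 0, 1], [0.1257, -0.0478, 0.005, 0, 0, 0, 1]]
```

{"method": "play_rows", "body": {
  "deltas": [
    [0.0188,0.0023,0.0006,0,0,0,1],
    [0.0367,0.0084,0.0012,0,0,0,1],
    [0.053,0.0182,0.0019,0,0,0,1],
    [0.0668,0.0311,0.0025,0,0,0,1],
    [0.0776,0.0467,0.0031,0,0,0,1],
    [0.085,0.0641,0.0038,0,0,0,1],
    [0.0885,0.0828,0.0044,0,0,0,1],
    [0.088,0.1017,0.005,0,0,0,1]
  ]
}}

```text
clock: 12.5
position: [0.6233, -0.1587, 0.1092]
tool_rot: [-3.14, 0.002, 0.1]
force: [-7.8, 3.1, -0.4]
grip_width: 0.0169
finger_force: 40.0
```

{"method": "play_rows", "body": {
  "deltas": [
    [-0.0044,0.0184,0.0006,0,0,0,1],
    [-0.0126,0.0355,0.0013,0,0,0,1],
    [-0.0242,0.0505,0.0019,0,0,0,1],
    [-0.0387,0.0627,0.0025,0,0,0,1],
    [-0.0554,0.0717,0.0031,0,0,0,1],
    [-0.0736,0.0769,0.0038,0,0,0,1],
    [-0.0925,0.0782,0.0044,0,0,0,1],
    [-0.1113,0.0756,0.005,0,0,0,1]
  ]
}}

```text
clock: 13.3
position: [0.5713, -0.2027, 0.1075]
tool_rot: [3.141, -0.001, 0.099]
force: [3.6, 2.8, -1.4]
grip_width: 0.0171
finger_force: 40.0
```

{"method": "play_rows", "body": {
  "deltas": [
    [-0.0178,-0.0065,0.0006,0,0,0,1],
    [-0.0338,-0.0167,0.0012,0,0,0,1],
    [-0.0473,-0.0299,0.0019,0,0,0,1],
    [-0.0578,-0.0457,0.0025,0,0,0,1],
    [-0.0647,-0.0634,0.0031,0,0,0,1],
    [-0.0678,-0.082,0.0038,0,0,0,1],
    [-0.0669,-0.101,0.0044,0,0,0,1],
    [-0.0621,-0.1193,0.005,0,0,0,1]
  ]
}}

```text
clock: 14.1
position: [0.535, -0.145, 0.1047]
tool_rot: [-3.141, 0.0, 0.1]
force: [3.6, -4.0, -1.3]
grip_width: 0.0169
finger_force: 40.0
```

{"method": "play_rows", "body": {
  "deltas": [
    [0.0086,-0.0169,0.0006,0,0,0,1],
    [0.0205,-0.0316,0.0013,0,0,0,1],
    [0.0352,-0.0435,0.0019,0,0,0,1],
    [0.0521,-0.0521,0.0025,0,0,0,1],
    [0.0705,-0.0569,0.0031,0,0,0,1],
    [0.0894,-0.0578,0.0038,0,0,0,1],
    [0.1081,-0.0547,0.0044,0,0,0,1],
    [0.1257,-0.0478,0.005,0,0,0,1],
    [0.1257,-0.0478,0.005,0,0,0,1],
    [0.1257,-0.0478,0.005,0,0,0,1]
  ]
}}

```text
clock: 15.1
position: [0.5958, -0.1166, 0.1021]
tool_rot: [3.141, 0.0, 0.099]
force: [-0.3, -6.4, -0.9]
grip_width: 0.0172
finger_force: 40.1
```

```bash
python3 - <<'E'
from h import *
s=observe();print(s['force'],s['position'],s['grip_width'],s['clock'])
im=grab_frame('wrist');cv2.imwrite('pics/w6.png',im[:,:,::-1])
for i in range(6): grab_frame('top');print(observe()['force'].round(2))
E
```

```text
[-0.27771536 -6.35801793 -0.89923554] [ 0.5958416  -0.11655751  0.10209831] 0.017180352905418517 15.1
[ 0.52 -6.21 -1.83]
[-0.25 -6.52 -0.74]
[ 0.97 -6.57 -1.07]
[ 1.17 -5.8  -1.85]
[ 0.47 -6.42 -0.67]
[-0.21 -6.07 -1.04]
```

View pics/w6.png

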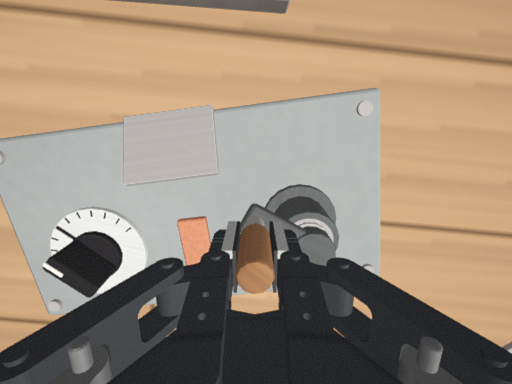

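The bolt went down with the hand. Fz held at about -1 N over 10 mm of lowering, and less thread shows above the boss. The dial is still on its mark and the grip is still held, so I'm handing in.

```bash
python3 -c "
from workcell import *
print(job_done())"
```

```text
the job is handed in; nothing more can be done
None
```

I handed the job in at about 15 s: the dial pointer measured within about 0.03 rad of the long mark, the bolt dropped after 2.5–3 rad backward and was then turned about one full turn forward, and the gripper is still closed on the grip; no verdict was returned.

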